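# Post a sample vial through a sprung flap

### The arm

A 6-joint arm with a two-finger parallel gripper is mounted at the origin on the work surface. World frame = base frame: x ahead of the robot, y to its left, z up, the work surface at z = 0. Lengths are in mm, angles in rad, forces in N, time in s.
With the tool pointing down it reaches from about 275 to 1000 mm from the base axis. Payload 8.4 kg.
Tool frame: the origin (TCP) lies midway between the tips of the shut fingers; the grasp point (between the pads) lies 19 mm behind it; z points along the fingers, y is the direction in which the jaws open and shut (so a half turn about z gives the same grasp; the last joint's range is limited). The gripper opens to 85 mm and grips with 20 to 120 N. Pads are 22 mm wide; open, the fingers measure 114 mm over their backs; the gripper's body (76 mm by 85 mm) begins 54 mm behind the grasp point. The pads swing forward as they close: fully open they stand 13 mm farther back than shut.
Start: joints at [-1.225, 0.353, 1.633, -0, 1.155, -0.002], TCP at [213.018, -587.581, 231.281] pointing down, gripper open.
Joint ranges: [-2.63, 2.63], [-0.92, 2.1], [0.06, 2.66], [-1.3, 4.44], [0, 2.69], [-3.02, 3.02]. Speed limits (rad/s): [2.22, 2.22, 2.79, 3.14, 3.14, 3.14].

### API

Orientations are given as a rotation vector (axis times angle).
In Python, from plant import env, solver, cams gives the robot as it stands. Calls block until the motion is done:
- env.reach(position, orientation): joint-space move of the TCP to a pose.
- env.move_l(position, rot=None, max_speed=150, contact_N=None): straight line of the TCP; rot=None keeps the orientation; max_speed is the mean speed in mm/s. With contact_N (N) it stops when the force on the tool has changed by that much, and returns True; else False.
- env.move_j(angles): joint-space move.
- env.gripper_open() and env.close_gripper(): open the fingers fully, or close them until they stop; the grip force is fixed at half the most.
- env.wait(seconds).
- solver.solve_ik(position, orientation): joint angles nearest the present ones, or None.
- cams.grab_frame(name): name is "scene" or "top" or "wrist"; returns the picture (480x640x3 uint8, red, green, blue); there is no depth.
- cams.camera_info(name): a dict with "camera_matrix" (3x3 intrinsics, pixels), "eye" and "orientation" of the camera in the world; the wrist camera has in their place "mount" (4x4, takes a point from camera to tool coordinates, whose origin is the TCP and whose axes are the flange's). Camera axes: x right, y up, looking along -z (the intrinsics and any distortion apply to the point x, -y, -z); pixel columns grow to the right and rows downward; lengths in mm; the calibration is good to about 2 mm. A picture is of the moment at which its call begins: read the wrist's pose just before it. camera_info takes no time and is no camera call.
A pose or a line that the arm cannot do raises env.MotionError and nothing moves.
- env.finish_job(): hands the job in, once; it reports no verdict.
Readings, each from a call of its own:
- env.current_t(): time.
- env.current_joint_positions(): joint angles.
- env.current_qvel(): joint speeds.
- env.current_joint_torque(): joint torques, N m.
- env.current_ee_pos(): TCP position.
- env.current_orientation(): TCP orientation.
- env.current_ft_force(): force on the tool from outside, world axes, zero at the start.
- env.current_torque(): the same for the moment, N m.
- env.current_grip_width(): finger opening in mm.
Only numpy, scipy, OpenCV 4.12 (cv2) and the standard library are available. Lean on these libraries where they do the work, as an engineer would, in place of code of your own. Each camera call takes 0.05 s, during which the arm holds its last target. There are 200 camera calls.

### The job

On the worktop of the mobile clinic, press the orange bar of the sample drop box with one finger to swing its blue spring flap open and keep it open, while the other finger pushes the vial lying on the steel feed tray along the tray and through the opening, so that it drops into the box; then let the flap close by itself. Only push the vial: never lift it, squeeze it hard, or shove it onto the shut flap. Leave everything else where it stands.

Things in the scene. Friction and masses are not known exactly. Their poses are not given: they have to be found in the camera images.
- dropbox: White drop box, fixed, 150 mm deep (x), 205 wide (y), 150 high. Origin on the table below the front edge of its mouth; x points into the box (the way the vial is pushed), y left, z up. It spans x 0 to 150, y -130 to +75 mm; deck at z = 150. The blue flap fills the mouth (x 5 to 128, y -57 to +62). Inner floor at z = 6 mm; inside it also reaches to the right under the deck.
- flap_hinge (a point): front end of the flap's hinge line, on its left edge: drop box x = 0, y = +60, z = 146 mm. The hinge is parallel to the box's x; the flap's right edge swings down into the box.
- bar_end (a point): front end of the orange press bar's centre line. The bar is fixed to the flap, 16 mm thick, 185 long, parallel to the box's x: from x = -120 (overhanging free space left of the tray) to +65 mm. Flap shut: centre line at box y = +40, z = 170 mm (top 178). Pressed, it goes down and right: at 0.8 rad y = +29, z = 148. Takes 5 to 9 N; polished and slippery: slide along it while pressed.
- tray_end (a point): end of the steel feed tray at the mouth, on its top, mid-lane: drop box x = 0, y = -30, z = 150 mm. The tray runs from here 125 mm towards the robot (box -x), level with the deck; its lane is 36 mm wide between two 3 mm rails that stand 6 mm above it. With the flap at 0.7 rad or more, the drop beyond this edge is clear.
- flap (a joint): angle of the flap: 0 shut, growing as it swings down into the box, 1.2 at most; a spring closes it. It can carry the vial when shut.
- vial: sealed sample vial, a cylinder 28 mm in diameter and 50 mm long, white with a green band and a red cap, about 40 g, lying on the feed tray along the drop box's x, red cap towards the robot. Origin at its centre; its x axis runs along it (it may roll about that). It starts with its centre 35 to 55 mm in front of the mouth (drop box x = -55 to -35 mm).
- pill_jar: amber pill jar, 36 mm across, 45 mm high, standing on the drop box's deck right of the flap (bystander); origin at the centre of its underside
- cassette_box: small cardboard carton 40 x 35 x 25 mm on the drop box's deck (bystander); origin at the centre of its underside
- disinfectant: blue bottle, 52 mm across, 115 mm high, on the table to the right of the feed tray (bystander); origin at the centre of its underside
- cup: steel cup, 68 mm across, 80 mm high, on the table to the left of the feed tray (bystander); origin at the centre of its underside
- kidney_tray: shallow steel instrument tray 120 x 180 x 35 mm on the left (bystander); origin at the centre of its underside
- tape_roll: yellow tape roll, 80 mm across, 22 mm high, on the right (bystander); origin at the centre of its underside
- saline: clear bottle, 64 mm across, 160 mm high, on the right (bystander); origin at the centre of its underside
- glove_box: green glove carton 120 x 220 x 80 mm on the left (bystander); origin at the centre of its underside

How it is judged (in metres and radians):
On the way, in this order (a step that is already met when the one before it is completed fails the run):
1. the flap is held open, past 0.5 rad, while the vial still lies on the feed tray (value of joint flap above 0.5 rad and x of vial in the frame of dropbox below -0.008 m and z of vial in the frame of dropbox above 0.155 m), for 0.2 s.
2. the vial has gone through the opening and down into the box (x of vial in the frame of dropbox between 0.005 and 0.145 m and y of vial in the frame of dropbox between -0.125 and 0.07 m and z of vial in the frame of dropbox below 0.1 m), for 0.1 s.
At the end, for the whole second after the job is handed in: The vial lies at rest inside the drop box, its centre at least 50 mm below the deck, and the flap is shut again (within 0.08 rad) (all of step 2 and linear speed of vial below 0.03 m/s and value of joint flap below 0.08 rad and velocity of joint flap below 0.1 rad/s); the robot touches nothing.
It fails at once if the vial is lifted more than 15 mm off the tray (z of vial in the frame of dropbox above 0.179 m).
It fails at once if the vial is shoved onto the shut or nearly shut flap (x of vial in the frame of dropbox above 0.012 m and z of vial in the frame of dropbox above 0.15 m and value of joint flap below 0.3 rad).
It fails at once if the vial is squeezed or shoved with more than 20 N (contact force between the fingers and vial above 20 N).
It fails at once if a bystander is moved more than 25 mm (distance of any of pill_jar, cassette_box, disinfectant, cup, kidney_tray, tape_roll, saline, glove_box from where it was at the start of the episode above 0.025 m).
It fails at once if a bystander is tipped over (angle between any of pill_jar, cassette_box, disinfectant, cup, kidney_tray, tape_roll, saline, glove_box's own z axis and vertical above 0.4 rad).
It also fails if it takes over 38 s, if anything falls off the work surface, if the arm or the gripper's body presses on something with over 40 N, if the wrist force passes 120 N, or if a joint passes its speed limit or range.

## Working session

There is one attempt and no reset: what is moved stays moved. The work goes in short steps, each a Python script; the robot and the scene stay as the last script left them, time stands still between calls to the robot, and variables do not carry over. Pictures are saved under pics/ and viewed, about 8 in all and at most 12, crops included, and the job is handed in when it is done.

```bash
ls; mkdir -p pics; python3 - <<'E'
from plant import env, solver, cams
import cv2
for n in ("scene","top"):
    im=cams.grab_frame(n); cv2.imwrite(f"pics/{n}0.png",im[:,:,::-1]); print(n,cams.camera_info(n))
print(cams.camera_info("wrist"),env.current_orientation(),env.current_t(),env.current_grip_width())
E
```

```text
pics
scene {'camera_matrix': array([[476.20324813,   0.        , 309.95159386],
       [  0.        , 476.20324813, 246.27597683],
       [  0.        ,   0.        ,   1.        ]]), 'eye': array([1053.10876805, -634.46319301,  733.52153394]), 'orientation': array([0.87237105, 0.29969489, 0.64229312])}
top {'camera_matrix': array([[574.92668826,   0.        , 317.94059825],
       [  0.        , 574.92668826, 245.95312914],
       [  0.        ,   0.        ,   1.        ]]), 'eye': array([ 361.80244117,   -5.9210363 , 1743.94840854]), 'orientation': array([ 0.09563122, -0.09634848, -1.55297411])}
{'camera_matrix': array([[377.93367656,   0.        , 316.28330056],
       [  0.        , 377.93367656, 240.0764036 ],
       [  0.        ,   0.        ,   1.        ]]), 'mount': array([[ 1.68215086e-04,  9.59180263e-01,  2.82795322e-01,
         7.21015424e+01],
       [ 9.99999937e-01, -2.49995079e-04,  2.53099201e-04,
        -9.30363414e-01],
       [ 3.13465197e-04,  2.82795262e-01, -9.59180245e-01,
        -1.41996116e+02],
       [ 0.00000000e+00,  0.00000000e+00,  0.00000000e+00,
         1.00000000e+00]])} [-3.09298360e+00 -5.43305124e-01  3.13510879e-04] 0.1 85.13034128579339
```

View pics/scene0.png

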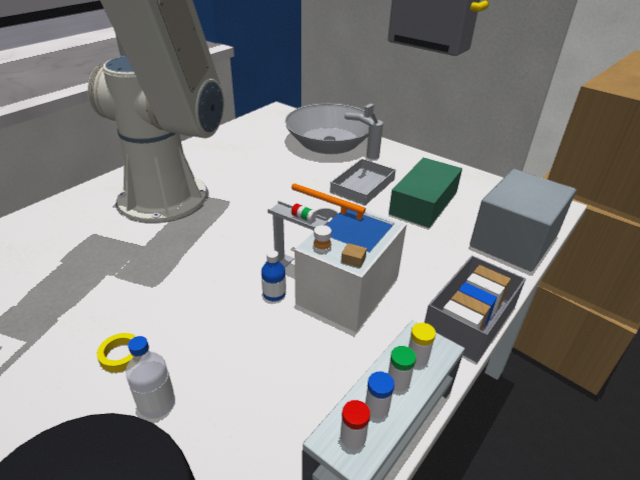

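View pics/top0.png

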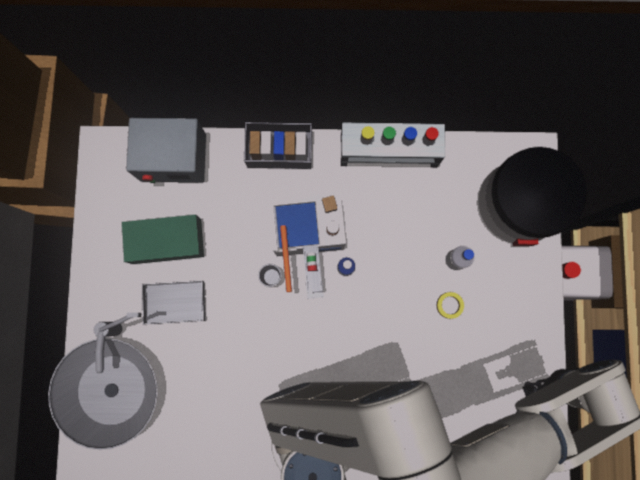

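The scene view shows the box at about (350,260), the bar from (295,187) to (363,211) and the vial at (303,212). The top view shows the box at (310,225), the bar from (288,290) to (285,227) and the vial at (311,262). I'll enlarge both.

```bash
python3 - <<'E'
import cv2
a=cv2.imread("pics/top0.png")[185:305,255:365]; cv2.imwrite("pics/topc.png",cv2.resize(a,None,fx=5,fy=5,interpolation=cv2.INTER_CUBIC))
a=cv2.imread("pics/scene0.png")[175:325,255:415]; cv2.imwrite("pics/scenec.png",cv2.resize(a,None,fx=4,fy=4,interpolation=cv2.INTER_CUBIC))
E
```

```text
(no output)
```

View pics/topc.png

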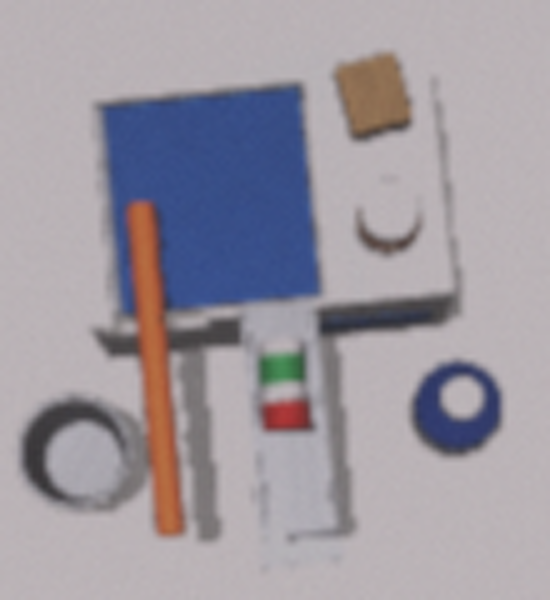

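View pics/scenec.png

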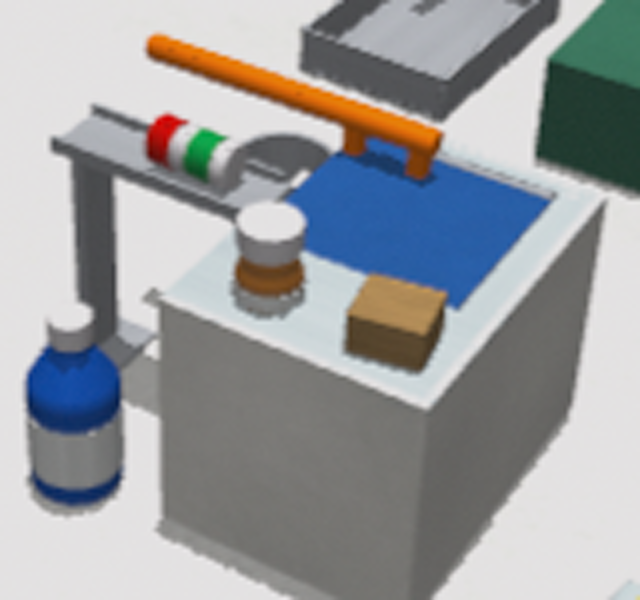

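Top crop: flap corners at (103,102), (300,86), (319,297) and (122,315), bar from (170,533) to (142,203), vial from (285,345) to (287,430). Scene crop: bar from (155,48) to (432,140), deck corners at (162,298), (428,408) and (605,202). Next I'll fit the box pose to both views.

```bash
cat > h.py <<'E'
import numpy as np, cv2
from scipy.optimize import least_squares
from scipy.spatial.transform import Rotation as R
from plant import env, solver, cams
def fixed(n):
    i=cams.camera_info(n); return i["camera_matrix"],np.array(i["eye"]),R.from_rotvec(i["orientation"]).as_matrix()
def wrist():
    i=cams.camera_info("wrist"); T=np.eye(4); T[:3,:3]=R.from_rotvec(env.current_orientation()).as_matrix(); T[:3,3]=env.current_ee_pos()
    M=T@i["mount"]; return i["camera_matrix"],M[:3,3],M[:3,:3]
def proj(c,P):
    K,e,O=c; p=(np.atleast_2d(P)-e)@O; p=p*[1,-1,-1]; p=p@K.T; return p[:,:2]/p[:,2:]
def tri(cs,uvs):
    A=[];b=[]
    for (K,e,O),uv in zip(cs,uvs):
        d=np.linalg.solve(K,[*uv,1])*[1,-1,-1]; d=O@d; d/=np.linalg.norm(d); N=np.eye(3)-np.outer(d,d); A.append(N); b.append(N@e)
    return np.linalg.lstsq(np.vstack(A),np.hstack(b),rcond=None)[0]
def crop(uv,o,f): return (np.array(uv)+.5)/f-.5+o
E
cat > fit.py <<'E'
from h import *
ct,cs=fixed("top"),fixed("scene")
T=crop([(103,102),(300,86),(319,297),(122,315),(434,78),(457,297),(170,533),(142,203)],(255,185),5)
PT=np.array([(128,62,150),(128,-57,150),(5,-57,150),(5,62,150),(150,-130,150),(0,-130,150),(-120,40,170),(65,40,170)],float)
S=crop([(155,48),(432,140),(162,298),(428,408),(605,202),(458,306),(555,195)],(255,175),4)
PS=np.array([(-120,40,170),(65,40,170),(0,-130,150),(150,-130,150),(150,75,150),(128,-57,150),(128,62,150)],float)
def W(p,P): return R.from_euler('z',p[3]).apply(P)+p[:3]
f=lambda p:np.r_[(proj(ct,W(p,PT))-T).ravel(),(proj(cs,W(p,PS))-S).ravel()]
best=min((least_squares(f,[550,30,0,a],loss='soft_l1') for a in(-.3,.3)),key=lambda r:r.cost)
p=best.x; print(p); print(f(p).reshape(-1,2).round(1).tolist())
for a,b,n in((0,6,'bar'),(1,7,'barback'),):
    w=tri([cs,ct],[S[a],T[b]]); print(n,w,R.from_euler('z',-p[3]).apply(w-p[:3]))
# vial ends' centres
for st,tt,n in(((160,140),(287,430),'rear'),((225,165),(285,345),'front')):
    w=tri([cs,ct],[crop(st,(255,175),4),crop(tt,(255,185),5)]); print(n,w,R.from_euler('z',-p[3]).apply(w-p[:3]))
np.save("box.npy",p)
E
python3 fit.py
```

```text
[ 5.52688899e+02  4.71302709e+01 -1.26996210e+00  1.11460987e-01]
[[-2.0, -0.2], [0.6, -0.9], [0.9, -0.1], [-2.0, 0.3], [-1.3, -9.3], [-0.5, -0.8], [-0.2, 0.3], [-0.5, -0.2], [-1.6, -0.9], [0.8, 1.3], [-2.1, 0.0], [-1.3, 0.7], [0.0, -1.6], [-1.1, 1.3], [0.5, -0.2]]
bar [431.04641373  74.29452689 166.71294569] [-117.8661624    40.52602738  167.98290779]
barback [611.54560495  92.38977377 172.361032  ] [ 63.5257091   38.43200057 173.6309941 ]
rear [489.0325415   11.25043531 160.69771472] [-67.25227442 -28.57667041 161.96767682]
front [534.93241826  12.2750142  164.31640611] [-21.52325809 -32.66390828 165.58636821]
```

The fit is consistent: bar height about 170, vial centre about box x = -45. I'll move above with the working orientation (jaws yawed 55° from box y, bar finger ahead) and look from the wrist camera.

```bash
cat >> h.py <<'E'
PHI=np.deg2rad(55); TILT=0.05
def box(): return np.load("box.npy")
def b2w(P): p=box(); return R.from_euler('z',p[3]).apply(P)+p[:3]
def tool(flip,tilt=TILT):
    a=np.pi/2-PHI+box()[3]; ty=np.array([np.cos(a)*np.cos(tilt),np.sin(a)*np.cos(tilt),-np.sin(tilt)])   # towards the bar finger, which is lower
    side=np.array([-np.sin(a),np.cos(a),0]); tx=side if not flip else -side
    if flip: ty=-ty
    return np.c_[tx,ty,np.cross(tx,ty)]
E
python3 - <<'E'
from h import *
for fl in(0,1):
    r=R.from_matrix(tool(fl)).as_rotvec()
    for P in((-90+28.7,3.5,290),(-90+28.7,3.5,145),(20,3.5,145)):
        q=solver.solve_ik(b2w(P),r); print(fl,None if q is None else np.round(q,2))
E
```

```text
0 [ 0.11  0.11  1.81 -0.03  1.26 -0.61]
0 [ 0.11  0.28  1.96 -0.04  0.94 -0.59]
0 [ 0.11  0.39  1.79 -0.03  1.   -0.6 ]
1 [ 0.11  0.11  1.81 -0.03  1.26  2.54]
1 [ 0.11  0.28  1.96 -0.04  0.94  2.55]
1 [ 0.11  0.39  1.79 -0.03  1.    2.55]
```

```bash
python3 - <<'E'
from h import *
env.reach(b2w((-90+28.7,3.5,290)),R.from_matrix(tool(0)).as_rotvec())
c=wrist(); im=cams.grab_frame("wrist"); np.savez("w1.npz",K=c[0],e=c[1],O=c[2]); cv2.imwrite("pics/w1.png",im[:,:,::-1])
print(env.current_t(),env.current_ee_pos(),env.current_ft_force(),c[1])
P={'tray_end':(0,-30,150),'bar_end':(-120,40,170),'barback':(65,40,170),'hinge':(0,60,146),'flapFR':(5,-57,150),'vial':(-45,-30,164),'vialrear':(-70,-30,164),'trayL':(-125,-12,156)}
for k,v in P.items(): print(k,proj(c,b2w(v)).round(1))
E
```

```text
2.6083 [491.49054687  43.14495718 288.648922  ] [-0.0280546  -0.19037355 -0.63710969] [449.27867295 102.83206927 430.48481356]
tray_end [[362.8 301.7]]
bar_end [[284.5 142.1]]
barback [[493.4 291.4]]
hinge [[434.  212.3]]
flapFR [[348.1 328.9]]
vial [[316.6 277.8]]
vialrear [[289.5 259.6]]
trayL [[242.9 196.6]]
```

View pics/w1.png

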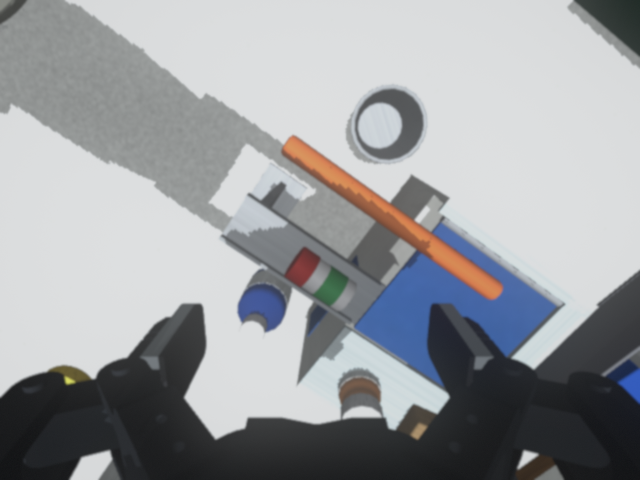

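The wrist view shows the bar from (290,146) to (497,291), the tray end mid at (368,305), the vial centre at (320,278), and the tray corner at (249,196). All sit about 4 px right of the predictions, roughly 3 mm. I'll correct the box pose in x and y with a light refit, then project the result back.

```bash
python3 - <<'E'
from h import *
z=np.load("w1.npz"); c=(z['K'],z['e'],z['O'])
P=np.array([(-120,40,170),(65,40,170),(0,-30,150),(-125,-12,156),(5,62,150),(128,62,150)],float)
uv=np.array([(289,145),(497,291),(368,305),(249,196),(440,222),(563,304)],float)
p0=box(); 
f=lambda d:(proj(c,R.from_euler('z',p0[3]+d[2]).apply(P)+p0[:3]+[d[0],d[1],1.27])-uv).ravel()
r=least_squares(f,[0,0,0],x_scale=[1,1,.01],loss='soft_l1'); print(r.x,f(r.x).reshape(-1,2).round(1).tolist())
p=p0+[r.x[0],r.x[1],1.27,r.x[2]]; np.save("box.npy",p); print(p)
# vial: intersect with z=164
for n,u in(('centre-top',(320,278)),('rear-top edge',(303,253)),):
    K,e,O=c; d=O@(np.linalg.solve(K,[*u,1])*[1,-1,-1]); w=e+d*(164-e[2])/d[2]; print(n,R.from_euler('z',-p[3]).apply(w-p[:3]))
im=cv2.imread("pics/w1.png")
for q in((-70,-44,164),(-70,-30,164),(-70,-16,164),(-20,-44,164),(-20,-16,164),(0,-30,150),(-125,-12,156),(-120,40,170),(65,40,170),(-125,-48,156)):
    cv2.circle(im,tuple(np.round(proj(c,b2w(q))[0]*8).astype(int)),8,(255,0,255),-1,shift=3)
cv2.imwrite("pics/w1c.png",cv2.resize(im[130:370,200:520],None,fx=2.4,fy=2.4,interpolation=cv2.INTER_CUBIC))
E
```

```text
[ 2.87119728e+00  6.69960307e-01 -9.57833135e-04] [[-0.7, -0.8], [0.4, 3.1], [-1.9, -0.9], [-2.8, 2.6], [6.1, -4.6], [4.2, 2.3]]
[5.55560097e+02 4.78002312e+01 3.79015206e-05 1.10503154e-01]
centre-top [-45.99114682 -28.51551318 163.9999621 ]
rear-top edge [-67.7399912  -19.64130693 163.9999621 ]
```

View pics/w1c.png

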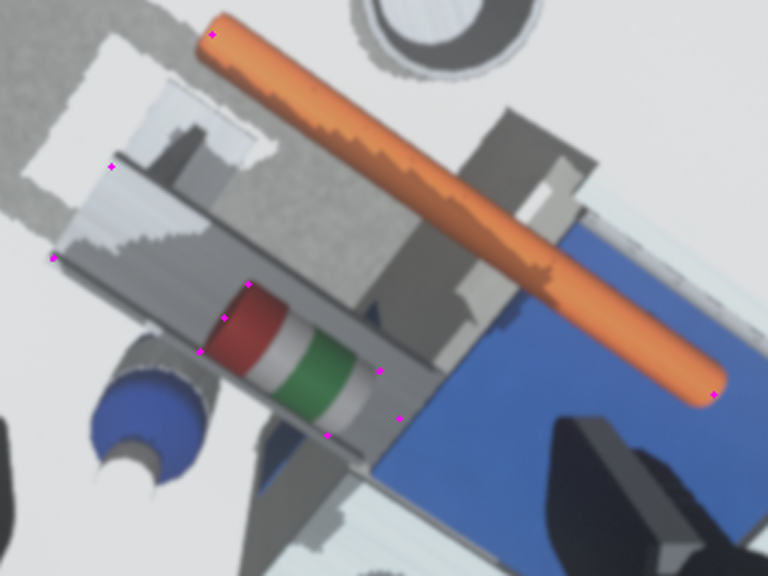

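The overlay agrees within about 2 mm, with the vial rear at about x = -69. I'll descend onto the bar, stopping on contact.

```bash
python3 - <<'E'
from h import *
r=R.from_matrix(tool(0)).as_rotvec()
X,Y=-84+28.7,3.5
env.move_l(b2w((X,Y,186)),rot=r,max_speed=150); print(env.current_t(),env.current_ee_pos(),env.current_ft_force())
h=env.move_l(b2w((X,Y,158)),rot=r,max_speed=25,contact_N=3)
print(h,env.current_t(),env.current_ee_pos(),env.current_ft_force(),env.current_torque())
c=wrist(); cv2.imwrite("pics/w2.png",cams.grab_frame("wrist")[:,:,::-1])
E
```

```text
3.4417 [500.68782071  45.13125676 186.61945067] [-0.15375007 -0.13924354  0.74030894]
True 4.2167 [500.27161283  44.83535132 166.11735274] [-1.59790791 -1.54668417  6.37052243] [ 0.00475124 -0.00749009  0.00235953]
```

View pics/w2.png

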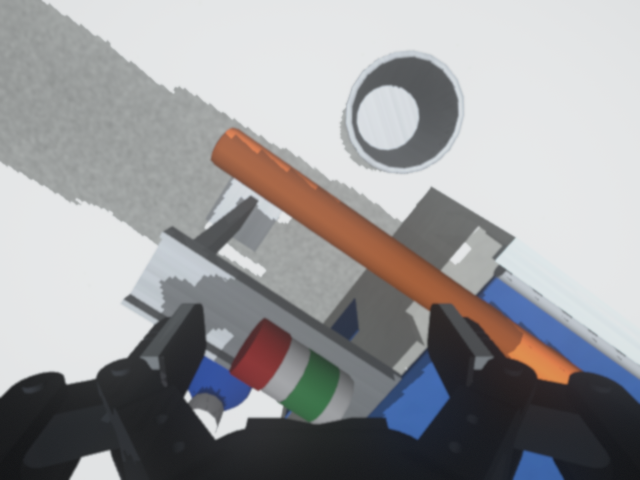

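The bar finger rests on the bar at about (470,310), contact at the expected height. The pusher tip at (200,310) is in the lane, clear behind the red cap at (245,350). Next: press the flap open, check, then push.

```bash
python3 - <<'E'
from h import *
r=R.from_matrix(tool(0)).as_rotvec()
X,Y=-84+28.7,3.5
h=env.move_l(b2w((X,Y,143.5)),rot=r,max_speed=40,contact_N=15); env.wait(0.4)
print(h,env.current_t(),env.current_ee_pos(),b2w((X,Y,143.5)),env.current_ft_force(),env.current_torque())
cv2.imwrite("pics/s1.png",cv2.resize(cams.grab_frame("scene")[150:330,240:440,::-1],None,fx=3,fy=3,interpolation=cv2.INTER_CUBIC))
E
```

```text
True 4.925 [501.12752518  44.39819194 164.47569182] [500.21141157  45.18048829 143.5000379 ] [0.14269409 0.87418439 4.58671113] [ 0.24147383 -0.29734022 -0.04048394]
```

View pics/s1.png

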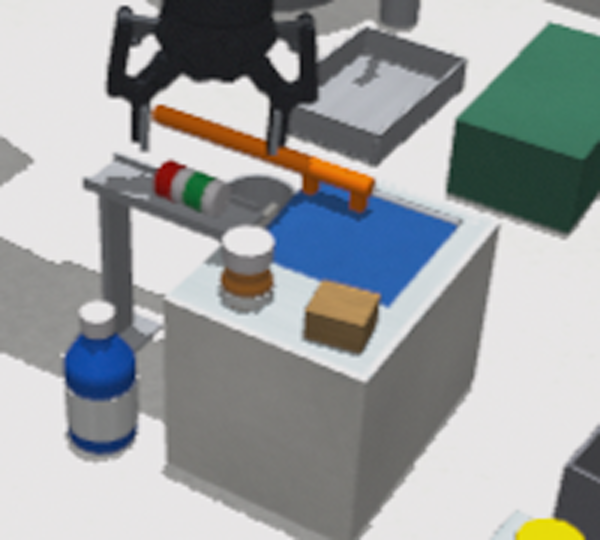

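A transient tripped the 15 N stop early; the flap is barely open and the fingers sit correctly. I'll continue in slow steps and watch the force.

```bash
python3 - <<'E'
from h import *
r=R.from_matrix(tool(0)).as_rotvec()
X,Y=-84+28.7,3.5
for z in (160,155,150,146.5,143.5):
    h=env.move_l(b2w((X,Y,z)),rot=r,max_speed=20,contact_N=25)
    F=env.current_ft_force(); print(h,round(env.current_t(),2),env.current_ee_pos().round(1),np.round(F,1),np.round(env.current_torque(),2))
    if h: break
env.wait(0.3); print(env.current_ft_force())
cv2.imwrite("pics/s2.png",cv2.resize(cams.grab_frame("scene")[150:330,240:440,::-1],None,fx=3,fy=3,interpolation=cv2.INTER_CUBIC))
E
```

```text
False 5.35 [500.5  45.  160.2] [ 0.8 -0.7  5.5] [ 0.1  -0.33 -0.04]
False 5.75 [500.4  45.  155.1] [ 0.8 -0.6  5.5] [ 0.02 -0.19 -0.05]
False 6.15 [500.3  45.  150.1] [ 0.6 -1.   5.2] [ 0.02 -0.21  0.02]
False 6.47 [500.4  45.  146.6] [ 1.1 -0.4  5.1] [ 0.07 -0.32  0.  ]
False 6.78 [500.3  44.9 143.6] [ 0.3 -0.5  7.1] [ 0.08 -0.26 -0.01]
[ 0.67167166 -0.56633413  6.76518272]
```

View pics/s2.png

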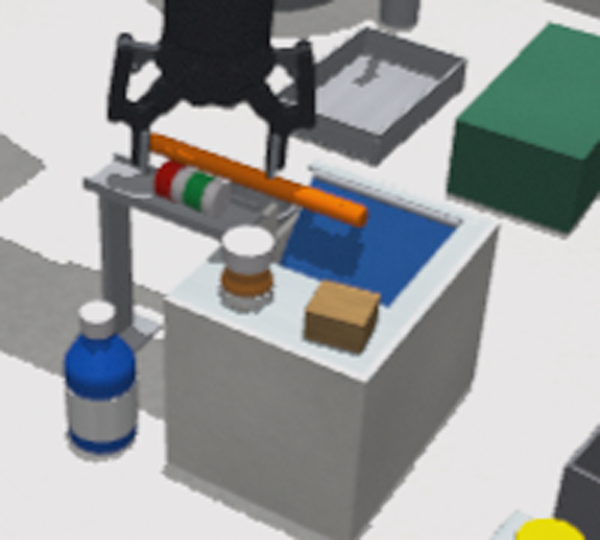

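The flap is well open at about 0.85 rad with a 7 N bar load. The vial is still on the tray and the pusher stands behind the red cap. Now the push, in stages.

```bash
python3 - <<'E'
from h import *
r=R.from_matrix(tool(0)).as_rotvec()
Y=3.5
for xc in (-60,-45,-30,-20,-10):
    h=env.move_l(b2w((xc+28.7,Y,143.5)),rot=r,max_speed=35,contact_N=12)
    print(xc,h,round(env.current_t(),2),env.current_ee_pos().round(1),env.current_ft_force().round(1))
    if h: break
env.wait(0.3); print(env.current_ft_force())
cv2.imwrite("pics/s3.png",cv2.resize(cams.grab_frame("scene")[150:330,240:440,::-1],None,fx=3,fy=3,interpolation=cv2.INTER_CUBIC))
E
```

```text
-60 False 7.96 [524.   47.7 143.5] [-0.2  0.2  6.3]
-45 False 8.53 [539.1  49.4 143.6] [-0.1  0.5  5.8]
-30 False 9.11 [554.   51.  143.6] [-0.2 -0.6  5.7]
-20 False 9.54 [564.   52.2 143.7] [-0.1  0.1  6.3]
-10 False 9.97 [574.1  53.3 143.7] [-0.1  0.2  5.3]
[ 0.71277179 -1.07270724  6.23587214]
```

View pics/s3.png

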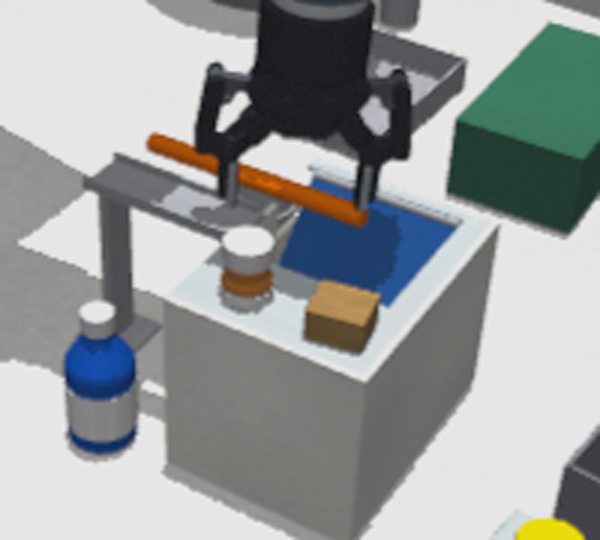

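The tray looks empty, but the jar hides the mouth at (247,235), so I'll check it with the wrist camera before letting the flap close.

```bash
python3 - <<'E'
from h import *
cv2.imwrite("pics/w3.png",cams.grab_frame("wrist")[:,:,::-1]); c=wrist()
print(proj(c,b2w(np.array([(0,-30,150),(5,-57,150),(60,-30,20),(0,-12,156)]))).round())
E
```

```text
[[231. 352.]
 [208. 402.]
 [342. 297.]
 [250. 329.]]
```

View pics/w3.png

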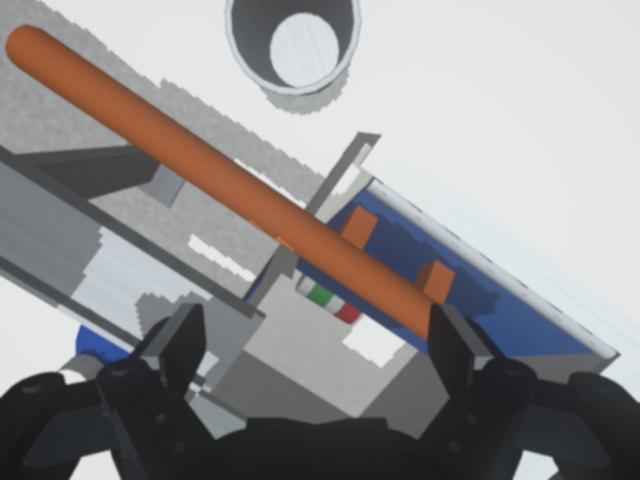

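The vial lies on the inner floor at (330,300), near where the projected floor point falls and small enough to be deep down. I'll raise slowly so that the flap closes.

```bash
python3 - <<'E'
from h import *
r=R.from_matrix(tool(0)).as_rotvec()
X=-10+28.7
env.move_l(b2w((X,3.5,172)),rot=r,max_speed=25); print(env.current_ft_force().round(1))
env.move_l(b2w((X-10,3.5,290)),rot=r,max_speed=120); env.wait(1.0)
print(env.current_t(),env.current_ee_pos(),env.current_ft_force().round(1))
c=wrist(); cv2.imwrite("pics/w4.png",cams.grab_frame("wrist")[:,:,::-1]); print(proj(c,b2w(np.array([(-120,40,170),(65,40,170)]))).round())
E
```

```text
[ 1.  -0.  -0.7]
13.8 [563.79828785  52.24471001 289.99156781] [0.3 0.2 0.5]
[[195.  79.]
 [418. 239.]]
```

View pics/w4.png

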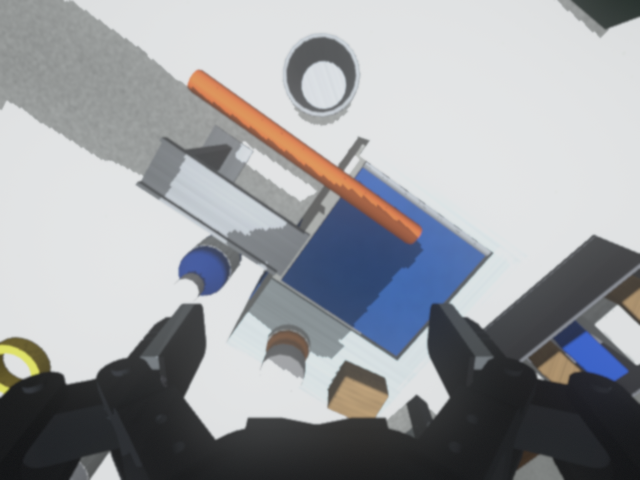

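The flap is shut: the bar runs from (195,79) to (418,239), exactly as predicted. The tray is empty and the jar, carton and bottle are in place.

```bash
python3 -c "
from plant import env
env.finish_job(); print(env.current_t())"
```

```text
the job is handed in; nothing more can be done
the job is handed in; nothing more can be done
```

The vial is in the drop box, the flap has closed by itself, and I handed the job in at about 14 s of robot time. The interface gives no verdict, so the rest of this is what my own checks showed.

**How it went:** I yawed the open jaws so one fingertip pressed the orange bar while the other stood behind the vial in the tray lane. I opened the flap to about 0.85 rad, estimated from the fingertip height. I then slid along the bar, pushing the vial until it dropped, and raised the arm slowly.

**Last checks:**
- **Vial:** before the flap closed, the wrist camera showed it lying on the box's inner floor. It is not visible with the flap shut.
- **Flap:** the bar's two ends sit where a shut flap should put them.
- **Bystanders:** the jar, carton, blue bottle and cup stand where they were. I did not compare the bystanders farther away, but the arm touched none of them.
- **Contact:** the arm is about 120 mm clear of the bar and the force reading is about 0. While pushing, the total tool force stayed around 5 to 7 N, which is mostly the bar.

**What disagreed:**
- The first press stopped early on a 15 N force spike, so I continued in slow steps with a higher limit.
- The fixed cameras and the wrist camera placed the box about 3 mm apart. I used a pose refitted to the wrist view.
- One deck corner that I read off the top view was about 9 pixels out, and the robust fit mostly discounted it.

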